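# Hold a sample slide flush on a tilted contact reader

## Task

Pick up the sample slide with the blue grip, tilt it to match the sloped face of the contact reader, and lay its glass side flush and square inside the red corner marks. Press it gently so that the sprung face sinks about half-way, well short of its stop, and finish while still gripping the slide and holding it pressed there: do not let go. Leave the reader's tilt, the yellow-gripped slide and the other things on the bench as they are.

Things in the scene. Friction and masses are not known exactly. Their poses are not given: they have to be found in the camera images.
- blue_slide_grip (a point): Centre of the upright blue grip block of the slide to be read: 24 mm (x) x 11 mm (y) x 48 mm (z), standing on the middle of the plate's back up to 54 mm above the plate's underside; this point is 30 mm above the underside. Grip it across its 11 mm, along y. z points from the underside up through the grip, x along the plate's length. Starts flat on the worktop, grip up.
- blue_slide_under (a point): Centre of the flat glass underside of the same slide, same axes; this side goes on the reader face. The plate is 78 x 50 x 6 mm (x, y, z). A half turn about z makes no difference.
- yellow_slide_grip (a point): Same point of a second, identical slide with a yellow grip, to be left alone.
- face_centre (a point): Centre of the outer surface of the reader's sloped aluminium face, 104 mm (x) x 72 mm (y), with a black window and red corner marks round a place for the 78 x 50 mm slide. z is the outward normal, x points up the slope (roughly away from the robot), y is level. The point moves in with the face. Nothing stands above it.
- reader: The contact reader: a grey foot 130 x 128 mm fixed to the worktop, with two grey cheeks 80 mm high that carry a white tilting head 108 x 98 mm with the sprung face on it, about 103 mm above the worktop. Origin under the middle of the foot.
- reader_head (a joint): Slope of the reader head and face, rad: 0 level, positive leans the face toward the robot's side (the lower edge is the near one). The hinge is clamped stiff; 0.2 to 0.5 at the start.
- head_edge (a point): Middle of the near end of the white head, below the face; it stays put as long as the reader's tilt is left alone.
- reader_face (a joint): How far the sprung face is pressed in along its normal, m: 0 fully out, 0.012 on its stop. About 1 N starts it moving, then 0.7 N per mm (about 5 N at 6 mm). It springs back.
- reading_plate: The sprung face plate itself (origin at the middle of its back, 6 mm under its outer surface).
- blue_slide: The grey-framed glass slide with the blue grip as a whole, about 70 g (origin at the centre of its underside).
- dish: Closed round petri dish, 63 mm across, 14 mm high; origin at the centre of its underside. Leave alone.
- timer: White bench timer 58 x 66 x 18 mm; origin at the centre of its underside. Leave alone.
- dropper: Small amber dropper bottle with black bulb, 32 mm across, 94 mm high; origin at the centre of its underside. Leave alone.

How it is judged:
By the outcome, as a careful person would: the job done as asked, in the order asked, and still so for the second after the job is handed in, while the arm keeps its last pose, push and grip.
It also fails if it takes over 38 s, if anything falls off the work surface, if the arm or the gripper's body presses on something with over 40 N, if the wrist force passes 120 N, or if a joint passes its speed limit or range.

## Robot

A 6-joint arm with a two-finger parallel gripper is mounted at the origin on a cart in front of the work surface, level with it; the furniture and walls round the work are solid. World frame = base frame: x ahead of the robot, y to its left, z up, the work surface at z = 0. Lengths are in m, angles in rad, forces in N, time in s.
With the tool pointing down it reaches from about 0.375 to 0.9 m from the base axis. Payload 3.1 kg.
Tool frame: the origin (TCP) lies midway between the tips of the shut fingers; the grasp point (between the pads) lies 19 mm behind it (pinch_z is the distance from the TCP to the grasp point, in m); y points along the fingers, z is the direction in which the jaws open and shut, and the axes are right-handed (so a half turn about y gives the same grasp; the last joint's range is limited). The gripper opens to 87 mm and grips with 3 to 60 N. Pads are 19 mm wide; open, the fingers measure 117 mm over their backs; the gripper's body (75 mm by 190 mm) begins 51 mm behind the grasp point.
Start: joints at [-1.415, 0.527, 1.433, -0, 1.181, -0.178], TCP at [0.205, -0.59, 0.223] pointing down, gripper open.
Joint ranges: [-3.08, 3.08], [-0.75, 2.2], [0.22, 2.44], [-1.43, 4.57], [0, 2.65], [-2.85, 2.85]. Speed limits (rad/s): [2.79, 2.79, 3.14, 3.14, 3.14, 3.14].

## Interface

Orientations are given as a unit quaternion [x, y, z, w].
In Python, from rig import * gives the robot as it stands.
- The arm moves only by the tool drive_tool, never from a script. Its argument "plan" is a list of rows, each a list of 7 numbers: the shift along the tool's x, y, z in mm, then the turn, a rotation vector about the tool's x, y, z in degrees, then the finger opening in mm, from 0 to 87. A call has 1 to 10 rows; each row is the pose to reach, as a shift and turn from the pose commanded when the call began, along the tool's axes at that moment; what a row does not reach only later rows make up. A row lasts 1/10 s, in which the tool goes at most 50 mm and 8.59 degrees, less where a joint would pass 70% of its speed; a pose out of reach is approached as far as the arm can. A call with a gripper value outside its range is refused whole. The fingers move at their own pace and stop on an object; "newtons" is the grip in N (left out, the last holds). Time passes only in rows, so rows that repeat a pose let the fingers close. It gives the time, the measured TCP pose, the force and the opening at its end, in the units of the state.
- get_obs(): the state, without advancing time (a new reading comes with each control period).
- camera(name): name is "scene" or "top" or "wrist"; returns the picture (420x560x3 uint8, blue, green, red); there is no depth.
- get_calibration(name): a dict with "fx", "fy", "cx", "cy" (pixels), "origin" and "rotation" of the camera in the world; the wrist camera has in their place "tool_from_camera" (4x4, takes a point from camera to tool coordinates, whose origin is the TCP and whose axes are the tool frame's). Camera axes: x right, y down, z forward; pixel columns grow to the right and rows downward; lengths in m; the calibration is good to about 2 mm. A picture is of the moment at which its call begins: read the wrist's pose just before it. get_calibration takes no time and is no camera call.
- hand_in(): hands the job in, once; it reports no verdict.
Trained networks look in the newest picture that a camera, given by its name, has taken for a name from the list of things; names that differ only in an ending like _2 or _b are one class to them, and where a whole thing is asked for, a point or a joint stands for the part that bears it (a point fixed in the world has none). Each returns a list of dicts, best first, with "conf" (0 to 1); they miss things now and then, are a little off and sometimes report something else, mostly with a low value. They report only what shows in the picture. A call takes as long as a camera call.
- spot_in(camera, target): "location" ([column, row] in pixels, amid what is visible of it).
- mark_of(camera, target): "location" ([column, row] in pixels: a listed point, or the origin of a listed thing).
The state is a dict: "time": time; "q": joint angles; "joint_velocities": joint speeds; "joint_torque": joint torques, N m; "position": TCP position; "tool_rot": TCP orientation; "ft_force": force on the tool from outside, world axes, zero at the start; "moment": the same for the moment, N m; "grip_width": finger opening in m.
Only numpy, scipy, OpenCV 4.12 (cv2) and the standard library are available. Lean on these libraries where they do the work, as an engineer would, in place of code of your own. Each camera call takes 0.05 s, during which the arm holds its last target. There are 200 camera calls.

## Working session

There is one attempt and no reset: what is moved stays moved. The work goes in short steps, Python scripts to look and compute and a tool call to move; the robot and the scene stay as the last step left them, time stands still between calls to the robot, and variables do not carry over. Pictures are saved under pics/ and viewed, about 8 in all and at most 12, crops included, and the job is handed in when it is done.

Besides the shell and the picture viewer there is one more tool, called in YAML: its name, and indented under it one key for each argument. drive_tool: Moves the arm, as the interface text tells. Its arguments: {"type":"object","properties":{"plan":{"type":"array","items":{"type":"array","items":{"type":"number"}}},"newtons":{"type":"number"}},"required":["plan"]}

```bash
mkdir -p pics; ls; python3 - <<'E'
from rig import *
import cv2,numpy as np
o=get_obs();print({k:np.round(v,3) for k,v in o.items()})
for c in("scene","top"):
    im=camera(c);cv2.imwrite(f"pics/{c}0.png",im)
    print(c,{k:np.round(v,3).tolist() for k,v in get_calibration(c).items()})
    for t in("blue_slide_grip","blue_slide_under","yellow_slide_grip","face_centre","reader","head_edge","dish","timer","dropper"):
        print(t,[(np.round(d["location"],1).tolist(),round(d["conf"],2)) for d in mark_of(c,t)[:2]])
print({k:np.round(v,4).tolist() for k,v in get_calibration("wrist").items()})
a=cv2.imread("pics/scene0.png");b=cv2.imread("pics/top0.png")
E
```

```text
pics
{'time': np.float64(0.0), 'q': array([-1.416,  0.528,  1.434, -0.   ,  1.181, -0.178]), 'joint_velocities': array([-0.001, -0.   ,  0.001, -0.002,  0.001, -0.   ]), 'joint_torque': array([-1.0000e-03, -4.4005e+01, -1.7659e+01,  6.3000e-02,  5.8000e-02,
       -0.0000e+00]), 'position': array([ 0.205, -0.59 ,  0.222]), 'tool_rot': array([-0.117,  0.698, -0.697,  0.117]), 'ft_force': array([-0.479,  0.363,  0.66 ]), 'moment': array([ 0.026, -0.013,  0.033]), 'grip_width': np.float64(0.087)}
scene {'fx': 434.823, 'fy': 434.823, 'cx': 272.316, 'cy': 201.611, 'origin': [0.005, 0.553, 0.623], 'rotation': [-0.337, 0.817, -0.428, 0.19]}
blue_slide_grip [([265.2, 274.6], 0.71)]
blue_slide_under [([267.0, 286.1], 0.89), ([358.3, 204.9], 0.47)]
yellow_slide_grip [([230.0, 319.6], 0.92)]
face_centre [([342.5, 185.3], 0.85)]
reader [([331.5, 218.7], 0.83)]
head_edge [([358.6, 208.2], 0.85)]
dish [([197.6, 251.0], 0.89)]
timer [([342.9, 181.1], 0.61), ([403.1, 225.4], 0.55)]
dropper [([210.4, 214.5], 0.86)]
top {'fx': 410.362, 'fy': 410.362, 'cx': 277.098, 'cy': 217.127, 'origin': [0.413, 0.03, 0.96], 'rotation': [-0.699, 0.71, -0.051, 0.069]}
blue_slide_grip [([243.8, 261.6], 0.96)]
blue_slide_under [([243.4, 260.3], 0.6)]
yellow_slide_grip [([192.0, 283.8], 0.95)]
face_centre [([368.7, 247.4], 0.58)]
reader [([353.6, 246.2], 0.89), ([268.7, 153.2], 0.58)]
head_edge [([368.2, 267.3], 0.93)]
dish [([228.2, 185.7], 0.82), ([244.8, 263.6], 0.7)]
timer [([400.8, 302.5], 0.92)]
dropper [([270.3, 150.8], 0.76), ([190.6, 280.6], 0.43)]
{'fx': 307.1562, 'fy': 307.1562, 'cx': 281.4508, 'cy': 206.4289, 'tool_from_camera': [[-0.0006, 0.9564, 0.292, -0.0799], [-0.0002, -0.292, 0.9564, -0.1626], [1.0, 0.0005, 0.0004, -0.0007], [0.0, 0.0, 0.0, 1.0]]}
```

```bash
python3 - <<'E'
import cv2,numpy as np
a=cv2.imread("pics/scene0.png");b=cv2.imread("pics/top0.png")
cv2.imwrite("pics/c_top.png",cv2.resize(b[130:340,150:430],None,fx=2.8,fy=2.8,interpolation=cv2.INTER_CUBIC))
cv2.imwrite("pics/c_scene.png",cv2.resize(a[120:360,160:440],None,fx=2.5,fy=2.5,interpolation=cv2.INTER_CUBIC))
E
cat > h.py <<'E'
from rig import *
import cv2,numpy as np
from scipy.spatial.transform import Rotation as R
from scipy.optimize import least_squares
def cam(c,o=None):
    k=get_calibration(c)
    if c=="wrist":
        T=np.array(k["tool_from_camera"]);Rt=R.from_quat(o["tool_rot"]).as_matrix()
        return k,np.array(o["position"])+Rt@T[:3,3],Rt@T[:3,:3]
    r=np.array(k["rotation"]);r=R.from_quat(r).as_matrix() if r.size==4 else r
    return k,np.array(k["origin"]),r
def ray(C,px):
    k,o,r=C;d=r@np.array([(px[0]-k["cx"])/k["fx"],(px[1]-k["cy"])/k["fy"],1]);return o,d/np.linalg.norm(d)
def proj(C,P):
    k,o,r=C;p=(np.atleast_2d(P)-o)@r;return np.c_[k["fx"]*p[:,0]/p[:,2]+k["cx"],k["fy"]*p[:,1]/p[:,2]+k["cy"]]
def atz(C,px,z):
    o,d=ray(C,px);return o+d*(z-o[2])/d[2]
def tri(L):
    A=0;b=0
    for C,px in L:
        o,d=ray(C,px);M=np.eye(3)-np.outer(d,d);A=A+M;b=b+M@o
    P=np.linalg.solve(A,b);return P,[np.round(proj(C,P)[0]-px,1).tolist() for C,px in L]
E
python3 - <<'E'
from h import *
S=cam("scene");T=cam("top");np.set_printoptions(precision=4,suppress=True)
for n,s,t in(("bgrip",[265.2,274.6],[243.8,261.6]),("bunder",[267,286.1],[243.4,260.3]),("ygrip",[230,319.6],[192,283.8]),("face",[342.5,185.3],[368.7,247.4]),("reader",[331.5,218.7],[353.6,246.2]),("edge",[358.6,208.2],[368.2,267.3]),("timer",[403.1,225.4],[400.8,302.5]),("dish",[197.6,251],[228.2,185.7])):
    print(n,*tri([(S,s),(T,t)]))
E
```

```text
bgrip [0.4727 0.1307 0.0215] [[0.6, 0.1], [-0.4, -0.4]]
bunder [ 0.4743  0.1319 -0.0095] [[-1.7, -0.2], [0.9, 1.1]]
ygrip [0.4278 0.2514 0.0259] [[3.7, 0.4], [-2.0, -2.0]]
face [ 0.4955 -0.1387  0.0977] [[1.3, 0.0], [-0.9, -1.1]]
reader [ 0.5072 -0.1219  0.0066] [[1.3, 0.1], [-0.9, -1.0]]
edge [ 0.4543 -0.1462  0.0506] [[0.3, 0.0], [-0.2, -0.2]]
timer [ 0.3773 -0.2252 -0.0012] [[1.0, -0.0], [-0.6, -0.8]]
dish [ 0.6551  0.1688 -0.0021] [[-1.0, -0.2], [0.7, 0.7]]
```

View pics/c_top.png

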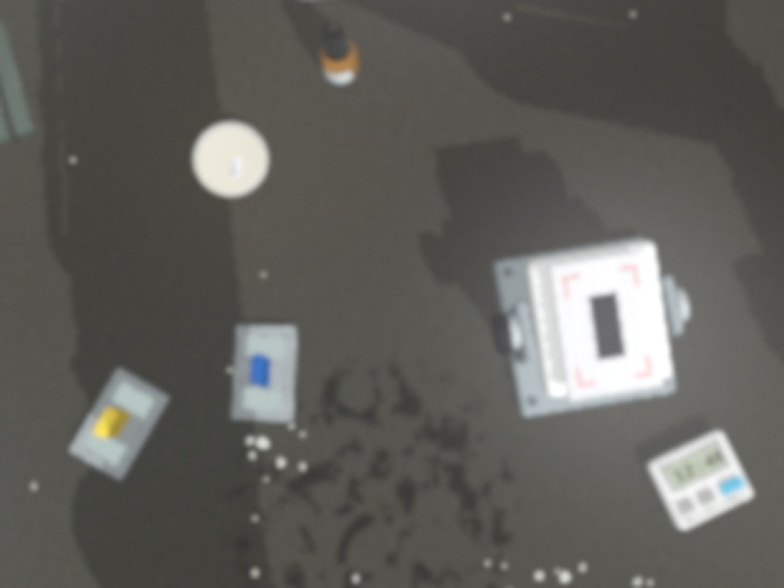

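View pics/c_scene.png

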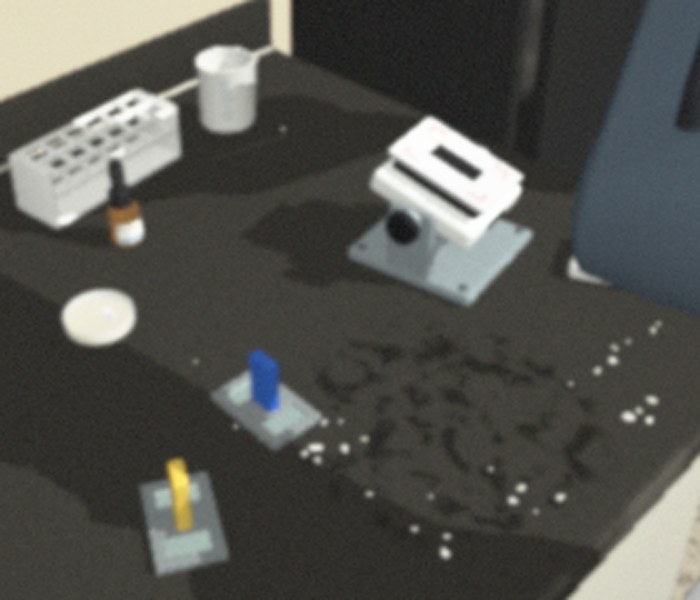

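The top view shows the blue slide at about (243,261), long side near world x. The reader is at (368,247) with its red marks, the yellow slide at (190,281) and the timer at (400,302). Scene and top views agree to about 1 px.

```bash
cat >> h.py <<'E'
np.set_printoptions(precision=4,suppress=True)
def axes(y,z):
    y=np.array(y)/np.linalg.norm(y);z=np.array(z,float);z-=y*(y@z);z/=np.linalg.norm(z);return np.c_[np.cross(y,z),y,z]
def togo(p,M,o=None):
    o=o or get_obs();Rt=R.from_quat(o["tool_rot"]);
    return np.round(np.r_[Rt.inv().apply(np.array(p)-o["position"])*1e3,(Rt.inv()*R.from_matrix(M)).as_rotvec(degrees=True)],1)
E
python3 - <<'E'
from h import *
o=get_obs();print(R.from_quat(o["tool_rot"]).as_matrix())
for s in(1,-1):print(togo([.45,.13,.2],axes([0,0,-1],[0,s,0])))
E
```

```text
[[-0.9448 -0.      0.3277]
 [-0.3277 -0.     -0.9448]
 [ 0.     -1.     -0.    ]]
[-467.7   22.5 -600.3    0.  -160.9    0. ]
[-467.7   22.5 -600.3   -0.    19.1    0. ]
```

drive_tool:
  plan:
    - [-468,0,-600,0,19.1,0,60]
    - [-468,0,-600,0,19.1,0,60]
    - [-468,0,-600,0,19.1,0,60]
    - [-468,0,-600,0,19.1,0,60]
    - [-468,0,-600,0,19.1,0,60]
    - [-468,0,-600,0,19.1,0,60]
    - [-468,0,-600,0,19.1,0,60]
    - [-468,0,-600,0,19.1,0,60]
    - [-468,0,-600,0,19.1,0,60]
    - [-468,0,-600,0,19.1,0,60]

```text
time: 2.0
position: [0.3667, -0.1156, 0.2229]
tool_rot: [-0.001, -0.707, 0.707, -0.0]
ft_force: [1.3, -1.0, -0.4]
grip_width: 0.0601
```

```bash
python3 - <<'E'
from h import *
o=get_obs();cv2.imwrite("pics/w1.png",camera("wrist"));C=cam("wrist",o)
print(o["position"],togo([.45,.13,.22],axes([0,0,-1],[0,-1,0]),o))
for t,z in(("face_centre",.103),("head_edge",.06)):
    for d in mark_of("wrist",t)[:2]:print(t,d,atz(C,d["location"],z))
E
```

```text
[ 0.3667 -0.1156  0.2229] [ -83.2    2.9 -245.6   -0.    -0.    -0.1]
face_centre {'location': [302.0, 52.1], 'conf': 0.57} [ 0.4948 -0.1324  0.103 ]
head_edge {'location': [307.5, 103.5], 'conf': 0.71} [ 0.4554 -0.1415  0.06  ]
```

View pics/w1.png

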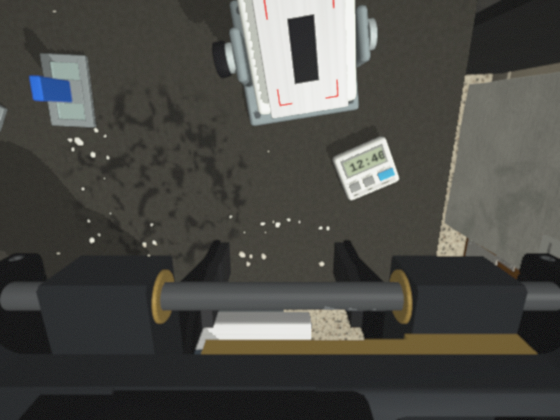

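Wrist view: the reader face is at upper centre (window about (303,48), lower red corners about (280,104) and (338,97)) and the blue slide at (68,90). Moving on to the slide.

drive_tool:
  plan:
    - [-83,0,-246,0,0,0,60]
    - [-83,0,-246,0,0,0,60]
    - [-83,0,-246,0,0,0,60]
    - [-83,0,-246,0,0,0,60]
    - [-83,0,-246,0,0,0,60]
    - [-83,0,-246,0,0,0,60]
    - [-83,0,-246,0,0,0,60]

```text
time: 2.85
position: [0.4501, 0.1287, 0.2225]
tool_rot: [0.001, -0.707, 0.707, -0.001]
ft_force: [-0.1, 0.1, -0.5]
grip_width: 0.0598
```

```bash
python3 - <<'E'
from h import *
o=get_obs();cv2.imwrite("pics/w2.png",camera("wrist"));C=cam("wrist",o)
print(o["position"],o["ft_force"])
for t,z in(("blue_slide_grip",.03),("blue_slide_under",.0)):
    for d in mark_of("wrist",t)[:2]:print(t,d,atz(C,d["location"],z))
E
```

```text
[0.4501 0.1287 0.2225] [-0.0803  0.0981 -0.4528]
blue_slide_grip {'location': [276.9, 167.2], 'conf': 0.69} [0.4693 0.1343 0.03  ]
blue_slide_under {'location': [278.2, 163.3], 'conf': 0.91} [0.4691 0.133  0.    ]
```

View pics/w2.png

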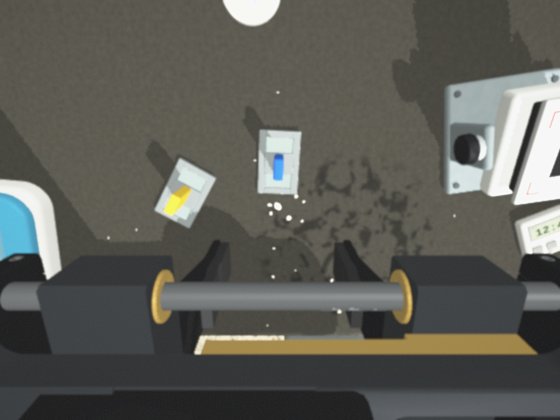

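Plate corners are about (261,129),(300,131),(298,194),(258,193), with the grip at (278,166). I'll get the yaw by segmentation.

```bash
python3 - <<'E'
from h import *
o=get_obs();C=cam("wrist",o);im=cv2.imread("pics/w2.png");x0,y0=245,115
c=im[y0:210,x0:315]
g=cv2.GaussianBlur(cv2.resize(c.max(2),None,fx=4,fy=4,interpolation=cv2.INTER_CUBIC),(0,0),2)
t,m=cv2.threshold(g,0,255,cv2.THRESH_OTSU);m=cv2.morphologyEx(m,cv2.MORPH_OPEN,np.ones((25,25)))
k=max(cv2.findContours(m,cv2.RETR_EXTERNAL,cv2.CHAIN_APPROX_NONE)[0],key=cv2.contourArea)
pts=(k[:,0]+.5)/4-.5+[x0,y0]
W=np.array([atz(C,p,.006)[:2] for p in pts])
r=cv2.minAreaRect((W*1e3).astype(np.float32));print(t,r)
hsv=cv2.cvtColor(im,cv2.COLOR_BGR2HSV);b=cv2.inRange(hsv,(105,120,40),(130,255,255));b[:115]=0;b[210:]=0;b[:,:245]=0;b[:,315:]=0
q=np.argwhere(b)[:,::-1];print(len(q),cv2.minAreaRect(q.astype(np.float32)))
print(cv2.imwrite("pics/m.png",m))
E
```

```text
156.0 ((468.913818359375, 130.65219116210938), (50.31587600708008, 78.33390808105469), 87.14045715332031)
113 ((278.0, 166.5), (25.0, 8.0), 90.0)
True
```

```bash
python3 - <<'E'
from h import *
a=np.radians(-2.86);print(togo([.469,.1315,.0135],axes([0,0,-1],[np.sin(a),-np.cos(a),0])))
E
```

```text
[-20.4 208.9  -4.9  -0.    2.7   0.1]
```

drive_tool:
  plan:
    - [-10,40,-2,0,1,0,60]
    - [-19,90,-3,0,2.7,0,60]
    - [-19,130,-3,0,2.7,0,60]
    - [-19,160,-3,0,2.7,0,60]
    - [-19,185,-3,0,2.7,0,60]
    - [-19,200,-3,0,2.7,0,60]
    - [-19,208,-3,0,2.7,0,50]
    - [-19,208,-3,0,2.7,0,40]
    - [-19,208,-3,0,2.7,0,30]
  newtons: 20

```text
time: 3.9
position: [0.4686, 0.131, 0.0152]
tool_rot: [-0.017, -0.707, 0.707, 0.017]
ft_force: [-0.3, 0.8, -1.1]
grip_width: 0.0435
```

```bash
python3 - <<'E'
from h import *
o=get_obs();cv2.imwrite("pics/w3.png",camera("wrist"));C=cam("wrist",o)
print(o["position"],o["ft_force"],o["grip_width"],R.from_quat(o["tool_rot"]).as_matrix())
E
```

```text
[0.4686 0.131  0.0152] [-0.2977  0.7645 -1.0986] 0.043475558831696105 [[-0.9988  0.0009 -0.0481]
 [ 0.0481 -0.     -0.9988]
 [-0.0009 -1.     -0.    ]]
```

View pics/w3.png

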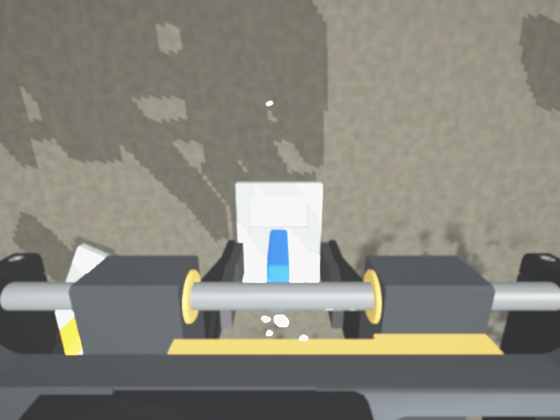

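The slide is centred and square between the fingers (far edge at row 183, columns 237–322). Closing.

drive_tool:
  plan:
    - [0,0,0,0,0,0,15]
    - [0,0,0,0,0,0,5]
    - [0,0,0,0,0,0,5]
    - [0,0,0,0,0,0,5]
    - [0,0,0,0,0,0,5]
    - [0,0,0,0,0,0,5]
    - [0,0,0,0,0,0,5]
  newtons: 20

```text
time: 4.65
position: [0.4683, 0.132, 0.0149]
tool_rot: [0.017, 0.707, -0.707, -0.016]
ft_force: [0.0, 0.1, 6.2]
grip_width: 0.0107
```

```bash
python3 - <<'E'
from h import *
o=get_obs();im=camera("wrist");cv2.imwrite("pics/w4.png",im);C=cam("wrist",o)
Rt=R.from_quat(o["tool_rot"]).as_matrix();p=o["position"]
print(p,o["ft_force"],o["grip_width"])
g=cv2.GaussianBlur(im.max(2),(0,0),1).astype(float)
# far edge row, left/right edges
er=[];
for c in range(250,312,6):
    d=np.diff(g[165:200,c]);er.append((c,165+np.argmax(d)+.5))
w=[];
for r in range(190,225,5):
    d=np.diff(g[r,220:260]);e=np.diff(g[r,300:340]);w.append((r,220+np.argmax(d)+.5,300+np.argmin(e)+.5))
L=lambda px:Rt.T@(atz(C,px,.006)-p)*1e3
print("far edge",np.array([L(e) for e in er])[:,[0,2]].round(1).tolist())
print("sides",[(L((a,r))[2].round(1),L((b,r))[2].round(1)) for r,a,b in w])
# what corners model predicts if slide centred on tool
for z in(.0,.006):print(proj(C,[p+Rt@np.array([-.039,(p[2]-z),s*.025]) for s in(-1,1)]))
E
```

```text
[0.4683 0.132  0.0149] [0.0224 0.0807 6.1983] 0.010655995169956672
far edge [[-42.1, -18.3], [-42.1, -14.9], [-42.1, -11.5], [-42.2, -8.1], [-42.2, -4.7], [-42.2, -1.2], [-42.2, 2.2], [-42.2, 5.6], [-42.2, 9.0], [-42.2, 12.4], [-42.2, 15.8]]
sides [(np.float64(-25.1), np.float64(24.9)), (np.float64(-25.2), np.float64(25.0)), (np.float64(-25.3), np.float64(25.1)), (np.float64(-25.4), np.float64(24.7)), (np.float64(-25.6), np.float64(24.8)), (np.float64(-25.1), np.float64(24.9)), (np.float64(-25.2), np.float64(25.1))]
[[239.8696 184.546 ]
 [324.4281 184.5831]]
[[238.5187 186.8906]
 [325.8362 186.9284]]
```

drive_tool:
  plan:
    - [0,-10,0,0,0,0,5]
    - [0,-40,0,0,0,0,5]
    - [5,-85,20,0,0,0,5]
    - [15,-125,50,0,0,0,5]
    - [25,-165,80,0,0,0,5]
    - [35,-200,115,0,0,0,5]
    - [45,-230,150,0,0,0,5]
    - [50,-245,195,0,0,0,5]
    - [55,-245,240,0,0,0,5]
    - [60,-245,262,0,0,0,5]

```text
time: 5.7
position: [0.3958, -0.1303, 0.2609]
tool_rot: [-0.018, -0.706, 0.708, 0.016]
ft_force: [-0.2, 0.5, -0.9]
grip_width: 0.0107
```

drive_tool:
  plan:
    - [0,0,0,0,0,0,5]
    - [0,0,0,0,0,0,5]
    - [0,0,0,0,0,0,5]

```text
time: 6.0
position: [0.3955, -0.1259, 0.2593]
tool_rot: [0.016, 0.707, -0.707, -0.017]
ft_force: [0.6, 0.2, -0.1]
grip_width: 0.0107
```

```bash
python3 - <<'E'
from h import *
o=get_obs();im=camera("wrist");cv2.imwrite("pics/w5.png",im);C=cam("wrist",o)
print(o["position"],o["tool_rot"],o["ft_force"],o["grip_width"],C[1])
for t,z in(("face_centre",.103),("head_edge",.06)):
    for d in mark_of("wrist",t)[:2]:print(t,d,atz(C,d["location"],z))
cv2.imwrite("pics/w5c.png",cv2.resize(im[0:260,160:400],None,fx=2.3,fy=2.3,interpolation=cv2.INTER_CUBIC))
E
```

```text
[ 0.3955 -0.1259  0.2593] [ 0.0159  0.7073 -0.7065 -0.0165] [ 0.5555  0.23   -0.0561] 0.010676241140852832 [ 0.4752 -0.1292  0.4218]
face_centre {'location': [284.4, 89.9], 'conf': 0.92} [ 0.496  -0.1328  0.103 ]
head_edge {'location': [292.4, 132.9], 'conf': 0.66} [ 0.4522 -0.1405  0.06  ]
```

View pics/w5c.png

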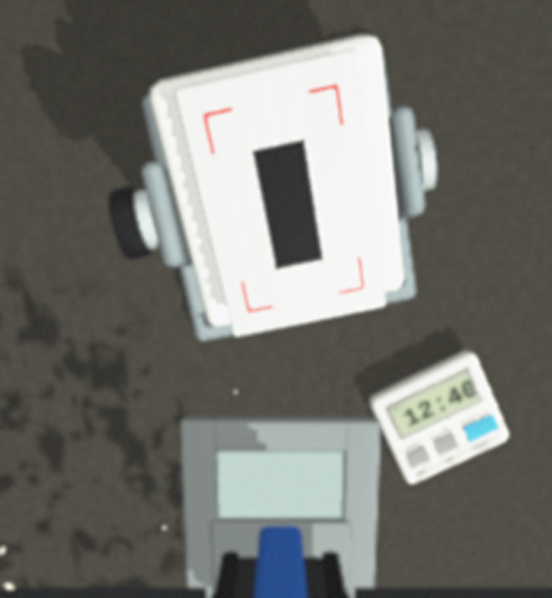

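Wrist view of the reader: red outer corners in full-image px are about TL (249,50), TR (307,37), BL (268,135), BR (318,126); the window centre is about (285,89). The slide is held square at the bottom. I'll fit the face pose from the mark centroids and window in all three cameras.

```bash
cat > fit.py <<'E'
from h import *
def feats(im,C,P0,rad):
    u,v=proj(C,P0)[0];S=4;x0,y0=int(u-rad),max(0,int(v-rad))
    c=cv2.resize(im[y0:int(v+rad),x0:int(u+rad)],None,fx=S,fy=S,interpolation=cv2.INTER_CUBIC).astype(float)
    red=c[...,2]-(c[...,0]+c[...,1])/2
    m=(red>max(14,.35*red.max())).astype(np.uint8)
    n,l,st,ce=cv2.connectedComponentsWithStats(m)
    i=np.argsort(-st[1:,4])[:4]+1
    cent=[np.average(np.argwhere(l==k)[:,::-1],axis=0,weights=red[l==k]) for k in i]
    w=(c.max(2)<110).astype(np.uint8);n2,l2,st2,ce2=cv2.connectedComponentsWithStats(w)
    k=1+np.argmin(np.hypot(*(ce2[1:]-np.array([u-x0,v-y0])*S).T)+1e3*(st2[1:,4]<300))
    wc=ce2[k]
    f=lambda p:(np.array(p)+.5)/S-.5+[x0,y0]
    return f(cent),f(wc),st[i,4],st2[k,4]
def model(x):
    c,yaw,t,a,b=x[:3],x[3],x[4],x[5],x[6]
    M=R.from_euler("ZY",[yaw,-t]).as_matrix()
    return c,M,np.array([c+M@[i*a,j*b,0] for i in(1,-1) for j in(1,-1)])
E
python3 - <<'E'
from fit import *
V=[];c0=np.array([.496,-.135,.1])
D={"w":(cv2.imread("pics/w5.png"),cam("wrist",get_obs()),70),"t":(cv2.imread("pics/top0.png"),cam("top"),30),"s":(cv2.imread("pics/scene0.png"),cam("scene"),30)}
for n,(im,C,r) in D.items():
    f=feats(im,C,c0,r);print(n,*[np.round(q,1).tolist() for q in f]);V.append((n,C,f))
x0=np.r_[c0,-.12,.35,.033,.02]
def res(x,V):
    c,M,P=model(x);r=[]
    for n,C,f in V:
        p=proj(C,P);wt=1
        A=np.linalg.norm(p[:,None]-f[0][None],axis=2);j=A.argmin(1)
        r+=list((p-f[0][j]).ravel()*wt)+list((proj(C,c)[0]-f[1])*2*wt)
    return np.clip(r,-15,15)
for S in(V,V[:2],[V[0],V[2]],V[1:],V[:1]):
    s=least_squares(res,x0,args=(S,),loss="soft_l1");J=s.jac
    print([v[0] for v in S],s.x[:3],np.degrees(s.x[3:5]),s.x[5:],"rms",np.sqrt(np.mean(s.fun**2)))
    if S is V:print(s.fun.reshape(3,-1).round(1))
E
```

```text
w [[252.1, 53.2], [303.6, 41.6], [269.0, 131.1], [314.8, 121.1]] [285.0, 88.1] [896, 885, 521, 394] 16608
t [[352.2, 230.7], [357.4, 265.4], [375.3, 226.6], [380.3, 261.8]] [365.5, 240.1] [328, 314, 305, 305] 378
s [[352.4, 198.7], [361.9, 189.4], [332.9, 170.9], [322.4, 179.4]] [342.4, 184.7] [43, 12, 3, 1] 1131
['w', 't', 's'] [ 0.4972 -0.134   0.1011] [43.0979 15.8312] [0.0451 0.    ] rms 2.045372605116562
[[-0.3 -0.5 -0.3 -0.5  0.  -0.   0.  -0.   1.   2.2]
 [-0.4 -0.9 -0.4 -0.9 -0.8 -1.1 -0.8 -1.1  0.5 10.5]
 [ 0.6  0.4  0.6  0.4 -0.9 -0.2 -0.9 -0.2 -0.6 -0.3]]
['w', 't'] [ 0.4976 -0.1335  0.1042] [8.6984 8.2855] [ 0.0362 -0.024 ] rms 2.284582380684331
['w', 's'] [ 0.4972 -0.1339  0.1011] [43.0799 15.962 ] [ 0.0451 -0.    ] rms 0.6872798774381603
['t', 's'] [ 0.4968 -0.1344  0.1011] [ 9.4118 17.7309] [0.0391 0.024 ] rms 2.476243093408386
['w'] [ 0.4839 -0.1307  0.3023] [8.8241 5.3308] [0.0136 0.009 ] rms 0.3360220017542212
```

```bash
cat >> fit.py <<'E'
from scipy.optimize import linear_sum_assignment as lsa
def res2(x,V):
    c,M,P=model(x);r=[]
    for C,f,win,wt in V:
        p=proj(C,P);i,j=lsa(np.linalg.norm(p[:,None]-f[None],axis=2))
        r+=list((p-f[j]).ravel()*wt)
        if win is not None:r+=list((proj(C,c)[0]-win)*2*wt)
    return np.array(r)
E
python3 - <<'E'
from fit import *
c0=np.array([.496,-.135,.1])
W=cam("wrist",get_obs());T=cam("top");S=cam("scene")
fw=feats(cv2.imread("pics/w5.png"),W,c0,70);ft=feats(cv2.imread("pics/top0.png"),T,c0,30);fs=feats(cv2.imread("pics/scene0.png"),S,c0,30)
V=[(W,fw[0],fw[1],1),(T,ft[0],None,1.5),(S,fs[0],fs[1],1.5)]
x0=np.r_[c0,.16,.35,.035,.021]
for n,Q in(("wts",V),("ts",V[1:]),("ws",[V[0],V[2]]),("wt",V[:2])):
    s=least_squares(res2,x0,args=(Q,),loss="soft_l1")
    print(n,s.x[:3],np.degrees(s.x[3:5]),s.x[5:],s.fun.round(1).tolist())
# head_edge triangulation
E_,e=tri([(S,[358.6,208.2]),(T,[368.2,267.3]),(W,[292.4,132.9])]);F,_=tri([(S,[342.5,185.3]),(W,[284.4,89.9]),(W,[285,88.1]),(S,[342.4,184.7])])
print(E_,e,F,_)
E
```

```text
wts [ 0.4966 -0.1339  0.1014] [ 9.2522 18.3556] [0.0381 0.0241] [-0.2, -0.1, 0.1, -0.5, 0.8, 0.3, 0.0, 0.7, 1.0, 3.4, -0.6, -1.1, -1.0, -1.1, -0.5, -0.5, -1.1, -1.1, 1.1, 0.7, 1.4, 0.1, -1.8, 0.3, -1.0, -0.4, -0.3, -0.5]
ts [ 0.4962 -0.1346  0.1012] [ 9.4381 18.0025] [0.0389 0.0241] [-0.4, -1.3, -0.8, -1.3, 0.2, 0.4, -0.5, -0.3, 1.2, 0.7, 1.3, -0.0, -0.7, 0.5, -0.0, -0.2, 0.7, -0.4]
ws [ 0.497  -0.1337  0.1013] [ 9.3037 18.2484] [0.0381 0.024 ] [-0.5, -0.5, -0.2, -1.0, 0.7, -0.0, -0.2, 0.3, 0.5, 2.5, 0.8, 0.8, 1.1, 0.2, -2.0, 0.3, -1.3, -0.3, -0.9, -0.4]
wt [ 0.4967 -0.1336  0.1072] [ 8.8084 13.471 ] [0.0364 0.0239] [-0.2, -0.0, 0.2, -0.0, -0.1, -0.2, 0.1, 0.4, 0.4, 2.3, -0.2, -1.0, -0.7, -0.7, 0.2, -1.6, -0.3, -2.0]
[ 0.4529 -0.1431  0.0536] [[0.1, -0.3], [-1.3, 0.4], [2.0, -0.7]] [ 0.4968 -0.1336  0.1004] [[-0.4, -0.3], [0.8, -0.2], [0.2, 1.6], [-0.3, 0.3]]
```

drive_tool:
  plan:
    - [0,0,45,0,0,0,5]
    - [0,0,95,0,0,0,5]
    - [0,0,140,0,0,0,5]
    - [0,0,170,0,0,0,5]
    - [0,0,175,0,0,0,5]
    - [0,0,175,0,0,0,5]
    - [0,0,175,0,0,0,5]
    - [0,0,175,0,0,0,5]

```text
time: 6.95
position: [0.3877, -0.2999, 0.2594]
tool_rot: [0.016, 0.707, -0.707, -0.016]
ft_force: [-0.3, 0.2, -0.4]
grip_width: 0.0112
```

```bash
python3 - <<'E'
from h import *
import pickle
o=get_obs();im=camera("wrist");cv2.imwrite("pics/w6.png",im);pickle.dump(o,open("w6.p","wb"));print(o["position"],o["joint_velocities"])
E
```

```text
[ 0.3877 -0.2999  0.2594] [-0.0018 -0.0018 -0.0064 -0.0025 -0.0023 -0.0018]
```

drive_tool:
  plan:
    - [0,0,-45,0,0,0,5]
    - [0,0,-95,0,0,0,5]
    - [0,0,-145,0,0,0,5]
    - [0,0,-195,0,0,0,5]
    - [0,0,-245,0,0,0,5]
    - [0,0,-295,0,0,0,5]
    - [0,0,-335,0,0,0,5]
    - [0,0,-350,0,0,0,5]
    - [0,0,-350,0,0,0,5]
    - [0,0,-350,0,0,0,5]

```text
time: 8.0
position: [0.4037, 0.0481, 0.2597]
tool_rot: [-0.016, -0.707, 0.707, 0.016]
ft_force: [0.3, 0.7, -0.3]
grip_width: 0.0105
```

```bash
python3 - <<'E'
from fit import *
import pickle
o=get_obs();im=camera("wrist");cv2.imwrite("pics/w7.png",im);pickle.dump(o,open("w7.p","wb"));print(o["position"],o["joint_velocities"])
o5=dict(position=np.array([0.3955,-.1259,.2593]),tool_rot=[0.0159,0.7073,-0.7065,-0.0165])
c0=np.array([.4967,-.1339,.1014]);V=[]
for n,oo in(("w5",o5),("w6",pickle.load(open("w6.p","rb"))),("w7",o)):
    C=cam("wrist",oo);f=feats(cv2.imread(f"pics/{n}.png"),C,c0,70);print(n,f[0].round(1).tolist(),f[1].round(1),f[2],f[3]);V.append((C,f[0],f[1],1))
Z=[(a,b,None,d) for a,b,c,d in V]
x0=np.r_[c0,.16,.33,.035,.021]
for n,Q in(("win",V),("nowin",Z),("67",Z[1:]),("56",Z[:2]),("57",[Z[0],Z[2]])):
    s=least_squares(res2,x0,args=(Q,),loss="soft_l1")
    print(n,s.x[:3],np.degrees(s.x[3:5]),s.x[5:],s.fun.round(1).tolist())
E
```

```text
[0.4037 0.0481 0.2597] [-0.0346  0.005  -0.0053 -0.0011 -0.0002  0.0012]
w5 [[252.1, 53.2], [303.6, 41.6], [269.0, 131.1], [314.8, 121.1]] [285.   88.1] [896 885 521 394] 16608
w6 [[61.9, 53.4], [111.2, 41.9], [102.9, 131.2], [146.9, 121.7]] [106.2  88.2] [944 915 533 513] 17249
w7 [[495.8, 42.5], [442.2, 54.2], [485.5, 115.6], [483.3, 124.8]] [463.5  88.9] [753 660  56  42] 15608
win [ 0.4973 -0.1339  0.1032] [ 9.4994 14.25  ] [0.0364 0.024 ] [-0.1, 0.1, -0.2, -0.6, 0.7, -1.3, 0.4, -1.3, 0.9, 0.6, 0.0, -0.2, 0.1, -0.9, -1.0, -1.5, -1.1, -2.0, 0.2, 0.2, -0.3, 0.1, -0.7, -0.3, -46.1, 5.7, -1.3, 4.9, 1.4, 0.9]
nowin [ 0.4967 -0.1344  0.104 ] [ 9.6835 13.6724] [0.0367 0.0238] [0.4, 0.4, 0.1, -0.4, 1.5, -0.3, 1.0, -0.4, 0.2, 0.1, 0.0, -0.7, -0.7, -0.4, -0.9, -1.1, 0.4, 0.4, -0.1, -0.1, -44.9, 6.8, -0.3, 5.9]
67 [ 0.4972 -0.1348  0.104 ] [10.353  13.8485] [0.0362 0.0237] [0.6, 0.4, -0.1, -1.0, 0.1, -1.4, -0.6, -2.5, 0.8, 0.7, -0.1, -0.4, -43.8, 5.9, 0.5, 4.5]
56 [ 0.4963 -0.1337  0.1021] [ 8.9518 16.01  ] [0.0373 0.024 ] [-0.1, 0.2, 0.0, 0.1, 0.3, -0.0, -0.2, 0.5, -0.2, -0.1, 0.3, -0.2, 0.0, -0.2, -0.1, -0.2]
57 [ 0.4981 -0.1336  0.1063] [ 9.2191 11.2688] [0.0348 0.0236] [0.3, 0.0, -0.4, -0.2, 0.1, -3.1, -0.0, -2.9, 0.6, 0.1, -0.4, 0.1, -43.7, 4.0, 1.2, 3.4]
```

w7's faint lower marks were missed, so I'll redo the features with a local threshold around each predicted mark.

```bash
cat >> fit.py <<'E'
def feats2(im,C,x,hw):
    """per-mark weighted centroid with local threshold, in model order"""
    P=proj(C,model(x)[2]);out=[];S=4;im=im.astype(np.float32)
    for u,v in P:
        for _ in range(3):
            n=2*hw*S+1;g=(np.arange(n)/S-hw);X,Y=np.meshgrid(g+u,g+v)
            c=cv2.remap(im,X.astype(np.float32),Y.astype(np.float32),cv2.INTER_CUBIC)
            red=cv2.GaussianBlur(c[...,2]-(c[...,0]+c[...,1])/2,(0,0),S*.7)
            base=np.median(red);w=np.clip(red-base-.35*(red.max()-base),0,None)
            u,v=(X*w).sum()/w.sum(),(Y*w).sum()/w.sum()
        out.append((u,v))
    return np.array(out)
def allviews(names,x,hw=11):
    import pickle
    o5=dict(position=np.array([0.3955,-.1259,.2593]),tool_rot=[0.0159,0.7073,-0.7065,-0.0165]);V=[]
    for n in names:
        if n[0]=="w":
            C=cam("wrist",o5 if n=="w5" else pickle.load(open(n+".p","rb")));V.append((C,feats2(cv2.imread(f"pics/{n}.png"),C,x,hw),None,1))
        else:
            C=cam(n[:-1]);V.append((C,feats2(cv2.imread(f"pics/{n}.png"),C,x,5),None,1.5))
    return V
E
python3 - <<'E'
from fit import *
x=np.r_[.4967,-.134,.102,np.radians([9.2,17]),.037,.024]
N=["w5","w6","w7","top0","scene0"]
V=allviews(N,x)
for n,v in zip(N,V):print(n,v[1].round(1).tolist())
for idx in([0,1,2],[0,1],[0,2],[1,2],[0,1,2,3,4],[0,4],[3,4]):
    s=least_squares(res2,x,args=([V[i] for i in idx],),loss="soft_l1")
    print([N[i] for i in idx],s.x[:3],np.degrees(s.x[3:5]),s.x[5:],s.fun.round(1).tolist() if len(idx)>2 else "")
E
```

```text
w5 [[252.0, 51.8], [303.2, 40.6], [269.0, 131.4], [314.8, 121.1]]
w6 [[61.5, 51.7], [110.5, 41.0], [102.9, 131.3], [146.9, 121.8]]
w7 [[442.3, 53.7], [495.9, 41.3], [434.0, 131.1], [482.7, 121.8]]
top0 [[352.1, 230.7], [375.3, 226.5], [357.3, 265.4], [380.4, 261.8]]
scene0 [[322.7, 180.0], [334.8, 171.1], [351.1, 198.5], [360.8, 187.9]]
['w5', 'w6', 'w7'] [ 0.4968 -0.1336  0.1022] [ 8.8403 16.4474] [0.0378 0.0241] [-0.3, 0.4, 0.4, -0.1, 0.2, -0.4, -0.1, 0.3, -0.5, 0.4, 0.5, -0.5, -0.0, -0.5, -0.1, -0.4, -0.1, -0.5, -0.1, 0.4, 1.2, 0.5, -0.8, 0.5]
['w5', 'w6'] [ 0.4967 -0.1336  0.1021] [ 8.8118 16.106 ] [0.0379 0.0239] 
['w5', 'w7'] [ 0.4969 -0.1336  0.1023] [ 8.8888 16.5934] [0.0377 0.0242] 
['w6', 'w7'] [ 0.4968 -0.1336  0.1022] [ 8.8292 16.5567] [0.0378 0.0241] 
['w5', 'w6', 'w7', 'top0', 'scene0'] [ 0.4966 -0.1338  0.1024] [ 8.8297 16.4171] [0.0377 0.0241] [-0.2, 0.6, 0.7, 0.1, 0.3, -0.3, 0.1, 0.4, -0.5, 0.6, 0.7, -0.3, -0.0, -0.3, 0.1, -0.3, 0.0, -0.2, 0.2, 0.6, 1.4, 0.7, -0.5, 0.6, -0.5, -1.2, -0.9, -0.9, -0.5, -0.7, -1.1, -1.0, 0.5, 0.0, -1.3, -0.1, -0.0, -0.5, 0.8, 0.7]
['w5', 'scene0'] [ 0.4968 -0.1336  0.1024] [ 8.7708 16.2315] [0.0377 0.0241] 
['top0', 'scene0'] [ 0.4958 -0.1344  0.1025] [ 8.7581 16.5233] [0.0374 0.0247]
```

The wrist views and top+scene agree: centre (0.4967,-0.1337,0.1023), yaw 8.8°, tilt 16.4°.

```bash
cat >> fit.py <<'E'
FX=np.r_[.4967,-.1337,.1023,np.radians([8.83,16.4]),.0377,.0241]
def goal(h,off=.002,side=0,x=FX):
    c,M,_=model(x);f,l,n=M.T
    return c-off*f+side*l+n*(.0149+h),axes(-n,-l)
E
python3 - <<'E'
from fit import *
print(togo(*goal(.05)),togo(*goal(.014)),get_obs()["time"])
E
```

```text
[-81.1  95.8 180.7  -1.7 -11.4  16.3] [-91.1 130.4 178.7  -1.7 -11.4  16.3] 8.05
```

drive_tool:
  plan:
    - [-20,5,45,-0.5,-3,4,5]
    - [-45,20,85,-1,-6,9,5]
    - [-65,45,120,-1.5,-9,13,5]
    - [-78,70,150,-1.7,-11.4,16.3,5]
    - [-81,88,173,-1.7,-11.4,16.3,5]
    - [-83,100,181,-1.7,-11.4,16.3,5]
    - [-87,115,180,-1.7,-11.4,16.3,5]
    - [-91,128,179,-1.7,-11.4,16.3,5]
    - [-91,130,179,-1.7,-11.4,16.3,5]
    - [-91,130,179,-1.7,-11.4,16.3,5]

```text
time: 9.05
position: [0.4861, -0.1362, 0.1293]
tool_rot: [0.047, 0.706, -0.69, 0.153]
ft_force: [0.7, 0.7, -0.3]
grip_width: 0.0111
```

```bash
python3 - <<'E'
from fit import *
import pickle
o=get_obs();im=camera("wrist");cv2.imwrite("pics/w8.png",im);pickle.dump(o,open("w8.p","wb"))
s=camera("scene");cv2.imwrite("pics/s8.png",s)
print(o["time"],o["ft_force"],togo(*goal(.014),o))
a=cv2.resize(im[60:280,170:390],None,fx=1.8,fy=1.8,interpolation=cv2.INTER_CUBIC)
b=cv2.resize(s[130:240,280:390],None,fx=3.6,fy=3.6,interpolation=cv2.INTER_CUBIC)
cv2.imwrite("pics/c8.png",np.hstack([a,b]))
E
```

```text
9.05 [ 0.6747  0.7395 -0.3212] [-0.8  0.  -0.9  0.1 -0.1  0.1]
```

View pics/c8.png

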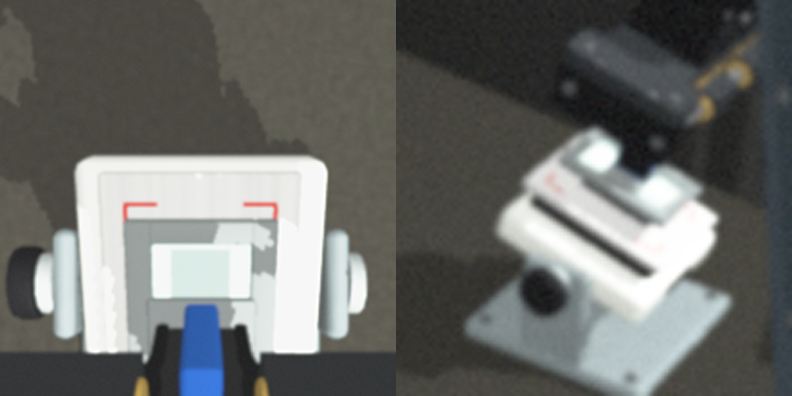

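```bash
python3 - <<'E'
from fit import *
import pickle
o=pickle.load(open("w8.p","rb"));im=cv2.imread("pics/w8.png").astype(float);C=cam("wrist",o)
Rt=R.from_quat(o["tool_rot"]).as_matrix();p=o["position"]
def onplane(px,y):
    c,d=ray(C,px);c=Rt.T@(c-p);d=Rt.T@d;return (c+d*(y-c[1])/d[1])*1e3
red=im[...,2]-im[...,:2].mean(2)
m=red>30;m[:150]=0;m[200:]=0;m[:,:220]=0;m[:,345:]=0
rr=np.argwhere(m)
for lo,hi in((220,282),(282,345)):
    q=rr[(rr[:,1]>=lo)&(rr[:,1]<hi)];print("mark px rows",q[:,0].min(),q[:,0].max(),"cols",q[:,1].min(),q[:,1].max())
rowp=red[165:182,245:255].mean(1);print("row profile",165,rowp.round(0))
colL=red[175:180,230:250].mean(0);colR=red[175:180,312:334].mean(0);print("L",colL.round(0));print("R",colR.round(0))
g=im.max(2);print("edge",[ (c,172+np.argmin(np.diff(cv2.GaussianBlur(g,(0,0),.8)[176:190,c]))+4.5) for c in(262,270,290)])
print("slide sides",g[190:196,230:250].mean(0).round(0),g[205:215,312:334].mean(0).round(0))
F=.0289
c,M,_=model(FX);print("face centre in tool mm",Rt.T@(c-p)*1e3)
E
```

```text
mark px rows 172 182 cols 238 257
mark px rows 172 181 cols 305 324
row profile 165 [  1.   1.   1.   1.   1.   2.  12.  65. 122.  79.  13.   1.   1.   1.
   1.   1.  -0.]
L [  1.   1.   1.   1.   1.   1.   2.  15.  80. 130.  79.  16.   3.   3.
   3.   4.   3.   3.   3.   3.]
R [  3.   3.   4.   3.   3.   3.   3.   3.   5.  31. 100. 117.  52.   7.
   0.   1.   1.   1.   1.   1.   1.   1.]
edge [(262, np.float64(180.5)), (270, np.float64(180.5)), (290, np.float64(180.5))]
slide sides [233. 232. 232. 232. 233. 233. 232. 226. 198. 163. 157. 161. 161. 162.
 162. 162. 162. 161. 161. 162.] [178. 177. 178. 184. 188. 187. 184. 180. 176. 172. 176. 213. 247. 248.
 247. 247. 247. 247. 247. 247. 247. 247.]
face centre in tool mm [-2.8054 28.908  -0.836 ]
```

```bash
python3 - <<'E'
from fit import *
import pickle
o=pickle.load(open("w8.p","rb"));C=cam("wrist",o);Rt=R.from_quat(o["tool_rot"]).as_matrix();p=o["position"]
def onp(px,y):
    c,d=ray(C,px);c=Rt.T@(c-p);d=Rt.T@d;return (c+d*(y-c[1])/d[1])*1e3
F=.0289
print("mark L",onp((239,178),F),"R",onp((322.9,178),F),"top",onp((281,173.05),F))
print("slide L",onp((238.3,193),.0089),"R",onp((323,193),.0089),onp((323,210),.0089))
g=cv2.imread("pics/w8.png").max(2).astype(int);print(g[176:188,270],g[176:188,262],g[176:188,250])
for r in(180,181,181.5):print(r,onp((275,r),.0089))
E
```

```text
mark L [-40.2481  28.9    -27.4821] R [-40.2812  28.9     25.7228] top [-43.4413  28.9     -0.8495]
slide L [-35.5971   8.9    -25.4307] R [-35.6269   8.9     23.3813] [-25.3471   8.9     23.7942]
[234 234 235 234 226 191 151 151 158 164 164 163] [234 234 234 233 225 191 151 149 160 163 163 163] [235 234 234 233 226 191 151 150 160 162 164 162]
180 [-43.2427   8.9     -4.2397]
181 [-42.6624   8.9     -4.2429]
181.5 [-42.3718   8.9     -4.2444]
```

drive_tool:
  plan:
    - [0.7,4,0,0,0,0,5]
    - [0.7,8,0,0,0,0,5]
    - [0.7,10,0,0,0,0,5]
    - [0.7,10,0,0,0,0,5]
    - [0.7,10,0,0,0,0,5]

```text
time: 9.65
position: [0.4887, -0.1349, 0.1197]
tool_rot: [0.046, 0.706, -0.69, 0.154]
ft_force: [-0.2, -0.0, -0.3]
grip_width: 0.011
```

```bash
cat > st.py <<'E'
from fit import *
import sys
def st():
    fs=[];ms=[]
    for i in range(3):
        o=get_obs();Rt=R.from_quat(o["tool_rot"]).as_matrix();fs.append(Rt.T@o["ft_force"]);ms.append(Rt.T@o["moment"]);im=camera("wrist")
    c,M,_=model(FX);print(o["time"],"Ftool",np.mean(fs,0),"Mtool",np.mean(ms,0),"TCP in face mm",M.T@(o["position"]-c)*1e3,o["grip_width"]);return o,im
E
python3 -c "from st import *;st()"
```

```text
9.75 Ftool [ 0.3301  0.4923 -0.2893] Mtool [ 0.0249  0.0122 -0.1958] TCP in face mm [-2.7396 -0.0182 19.0607] 0.010944142962096568
```

```bash
cat >> st.py <<'E'
def align(o,im,gap):
    """tool-frame offset slide->marks from the picture, mm"""
    im=im.astype(float);C=cam("wrist",o);Rt=R.from_quat(o["tool_rot"]).as_matrix();p=o["position"]
    def onp(px,y):
        c,d=ray(C,px);c=Rt.T@(c-p);d=Rt.T@d;return (c+d*(y-c[1])/d[1])*1e3
    red=im[...,2]-im[...,:2].mean(2);red[red<25]=0;F=.0149+gap
    def cen(a,i0):return (a*(np.arange(len(a))+i0)).sum()/a.sum()
    top=cen(red[160:185,246:254].mean(1),160);top2=cen(red[160:185,308:316].mean(1),160)
    r=int(round(top))+4
    L=cen(red[r:r+3,228:250].mean(0),228);Rr=cen(red[r:r+3,312:334].mean(0),312)
    g=im.max(2)
    def half(a,i0):
        d=np.abs(np.diff(a));k=d.argmax();w=d[max(0,k-2):k+3];return i0+max(0,k-2)+.5+(w*np.arange(len(w))).sum()/w.sum()
    e=[half(g[int(top)+3:int(top)+16,c],int(top)+3) for c in(258,265,298)]
    sl=half(g[192:200].mean(0)[228:248],228);sr=half(g[205:215].mean(0)[318:332],318)
    print("px top",top,top2,"LR",L,Rr,"edge",e,"sides",sl,sr)
    mt=onp((281,(top+top2)/2),F)[0];ml=onp((L,r+1),F)[2];mr=onp((Rr,r+1),F)[2]
    s0=onp((281,np.mean(e)),.0089)[0];a=onp((sl,196),.0089)[2];b=onp((sr,210),.0089)[2]
    print("marks top x",mt,"z",ml,mr,"mid",(ml+mr)/2,"slide far x",s0,"z",a,b,"mid",(a+b)/2,"margin far",s0-mt)
E
python3 - <<'E'
from st import *
import pickle
o=pickle.load(open("w8.p","rb"));align(o,cv2.imread("pics/w8.png"),.014)
o,im=st();cv2.imwrite("pics/w9.png",im);align(o,im,.0042)
cv2.imwrite("pics/c9.png",cv2.resize(im[150:240,210:350],None,fx=4,fy=4,interpolation=cv2.INTER_CUBIC))
E
```

```text
px top 173.05177688867968 173.05165624276117 LR 238.98953488372095 322.65054069436536 edge [np.float64(181.20526315789473), np.float64(181.25510204081633), np.float64(182.82692307692307)] sides 238.39354838709679 322.787841191067
marks top x -43.44039811588742 z -27.489358511394514 25.56383919507355 mid -0.9627596581604809 slide far x -42.22151535522063 z -25.449361189121696 23.669084661260246 mid -0.8901382639307247 margin far 1.2188827606667871
9.9 Ftool [-0.1628  0.116  -0.4049] Mtool [-0.0227  0.0157 -0.2153] TCP in face mm [-2.7675 -0.0571 19.0853] 0.010822196605666967
px top 176.32978723404256 176.35994425642048 LR 238.2746365105008 325.85032646911094 edge [np.float64(181.24468085106383), np.float64(181.1451612903226), np.float64(182.81132075471697)] sides 238.43241167434715 323.19763513513516
marks top x -43.303149863234324 z -26.619609957649583 26.228228340581595 mid -0.19569080853399434 slide far x -42.23816091910983 z -25.426849818312302 23.90931794248936 mid -0.7587659379114715 margin far 1.0649889441244937
```

View pics/c9.png

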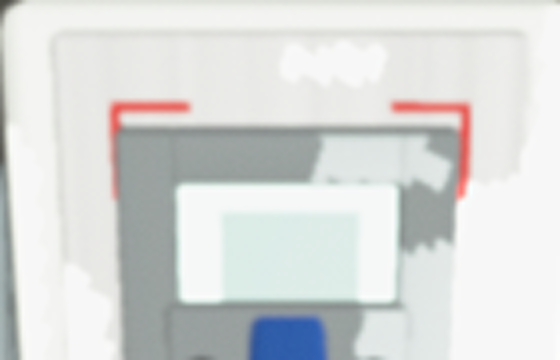

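The slide is square to the marks but sits about 0.6 mm to the left and 0.8 mm too far up the slope. I'll correct that and approach contact.

drive_tool:
  plan:
    - [0.8,0,0.6,0,0,0,5]
    - [0.8,1,0.6,0,0,0,5]
    - [0.8,2,0.6,0,0,0,5]
    - [0.8,3,0.6,0,0,0,5]
    - [0.8,3,0.6,0,0,0,5]
    - [0.8,3,0.6,0,0,0,5]

```text
time: 10.55
position: [0.4889, -0.1355, 0.1166]
tool_rot: [0.047, 0.706, -0.69, 0.154]
ft_force: [0.3, -0.0, -0.4]
grip_width: 0.0107
```

```bash
python3 - <<'E'
from st import *
o,im=st();cv2.imwrite("pics/w10.png",im);align(o,im,.001)
E
```

```text
10.65 Ftool [0.4097 0.1864 0.0784] Mtool [-0.0075  0.0103 -0.1843] TCP in face mm [-3.5964 -0.6558 16.0142] 0.010863039367521971
px top 175.9472781825975 175.9985191453353 LR 236.688246097337 325.7846622651092 edge [np.float64(181.23958333333334), np.float64(181.14893617021278), np.float64(182.80769230769232)] sides 238.44080996884736 323.1312769010043
marks top x -44.170043176305995 z -27.102434994679783 25.71642358729863 mid -0.6930057036905755 slide far x -42.23905782736899 z -25.422005919531532 23.870392613260236 mid -0.775806653135648 margin far 1.930985348937007
```

drive_tool:
  plan:
    - [0,1,0,0,0,0,5]
    - [0,2,0,0,0,0,5]
    - [0,3,0,0,0,0,5]
    - [0,3,0,0,0,0,5]
    - [0,3,0,0,0,0,5]

```text
time: 11.2
position: [0.4898, -0.1355, 0.1138]
tool_rot: [0.047, 0.706, -0.69, 0.154]
ft_force: [-0.6, 1.1, 0.6]
grip_width: 0.011
```

```bash
python3 - <<'E'
from st import *
o,im=st();cv2.imwrite("pics/w11.png",im);align(o,im,.000)
E
```

```text
11.3 Ftool [ 0.427  -1.0886 -0.5295] Mtool [ 0.0142  0.006  -0.1909] TCP in face mm [-3.5783 -0.6678 13.0888] 0.01065964835558186
px top 176.5784332143528 176.76203547297297 LR 236.16617357001974 326.0267695099818 edge [np.float64(180.9257425742574), np.float64(180.91836734693877), np.float64(181.17543859649123)] sides 238.37203791469193 322.9715762273902
marks top x -43.95469495278506 z -27.28738956493212 25.73756587774793 mid -0.7749118435920952 slide far x -42.66083596598409 z -25.461718518079945 23.776851405405623 mid -0.842433556337161 margin far 1.29385898680097
```

drive_tool:
  plan:
    - [0,1,0,0,0,0,5]
    - [0,2,0,0,0,0,5]
    - [0,3,0,0,0,0,5]
    - [0,3,0,0,0,0,5]
    - [0,3,0,0,0,0,5]

```text
time: 11.85
position: [0.4906, -0.1353, 0.1109]
tool_rot: [0.047, 0.706, -0.69, 0.154]
ft_force: [-1.7, -0.1, 2.2]
grip_width: 0.0111
```

```bash
python3 - <<'E'
from st import *
o,im=st();cv2.imwrite("pics/w12.png",im);align(o,im,.000)
E
```

```text
11.95 Ftool [ 0.6339 -2.8404  0.1587] Mtool [ 0.0069  0.0211 -0.1849] TCP in face mm [-3.6016 -0.6674 10.0893] 0.011080122825925007
px top 176.57779030439684 176.66194937213473 LR 236.1617866004963 326.09772296015177 edge [np.float64(180.91414141414143), np.float64(180.8877551020408), np.float64(181.1782608695652)] sides 238.4511811023622 323.1904761904762
marks top x -43.98471494316593 z -27.289984923856068 25.77942586662129 mid -0.7552795286173897 slide far x -42.668459417834065 z -25.415984205425417 23.90513701748492 mid -0.7554235939702494 margin far 1.3162555253318686
```

drive_tool:
  plan:
    - [0,1,0,0,0,0,5]
    - [0,1.5,0,0,0,0,5]
    - [0,1.5,0,0,0,0,5]
    - [0,1.5,0,0,0,0,5]

```text
time: 12.4
position: [0.491, -0.1353, 0.1095]
tool_rot: [0.047, 0.706, -0.69, 0.154]
ft_force: [-1.9, -0.2, 4.3]
grip_width: 0.0105
```

```bash
python3 - <<'E'
from st import *
for i in range(4):o,im=st()
cv2.imwrite("pics/w13.png",im);align(o,im,.000)
s=camera("scene");cv2.imwrite("pics/s13.png",s);t=camera("top");cv2.imwrite("pics/t13.png",t)
a=cv2.resize(s[140:230,290:390],None,fx=4.4,fy=4.4,interpolation=cv2.INTER_CUBIC)
b=cv2.resize(im[150:250,220:345],None,fx=3.2,fy=3.96,interpolation=cv2.INTER_CUBIC)
cv2.imwrite("pics/c13.png",np.hstack([a[:396],b[:396,:350]]))
# face motion: mark width vs depth
for n in("w10","w11","w12","w13"):
    pass
E
```

```text
12.5 Ftool [ 0.5199 -4.4027 -0.3495] Mtool [ 0.0337  0.0298 -0.2187] TCP in face mm [-3.59   -0.7049  8.5717] 0.010502293772603479
12.65 Ftool [ 0.2717 -3.9124 -0.1288] Mtool [ 0.0421 -0.0144 -0.1861] TCP in face mm [-3.5938 -0.6601  8.5554] 0.01082514726896744
12.8 Ftool [ 0.3382 -4.2622 -0.2511] Mtool [ 0.05    0.0014 -0.1692] TCP in face mm [-3.6048 -0.6792  8.5477] 0.010790196992160063
12.95 Ftool [ 0.5483 -3.9159 -0.6948] Mtool [-0.0179 -0.0016 -0.1756] TCP in face mm [-3.5896 -0.7039  8.5346] 0.010942509382715857
px top 176.5787696924231 176.61183317167797 LR 236.16468253968253 326.1936376210235 edge [np.float64(180.93), np.float64(180.9020618556701), np.float64(181.19827586206895)] sides 238.44827586206895 323.2154213036566
marks top x -43.99932936188032 z -27.28827573660118 25.836018003215433 mid -0.7261288666928731 slide far x -42.65871366171347 z -25.41766364321012 23.91974787370518 mid -0.7489578847524694 margin far 1.3406157001668504
```

View pics/c13.png

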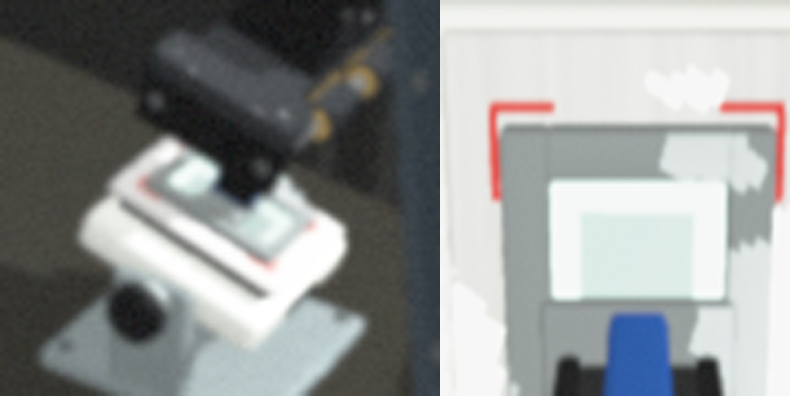

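Both views show the slide flat on the face and square inside the red marks, with even side margins. Readings suggest 5–5.8 mm of travel; adding 0.5 mm, then a last check.

drive_tool:
  plan:
    - [0,0.5,0,0,0,0,5]
    - [0,0.5,0,0,0,0,5]
    - [0,0.5,0,0,0,0,5]

```text
time: 13.4
position: [0.4912, -0.1352, 0.109]
tool_rot: [0.047, 0.706, -0.69, 0.154]
ft_force: [-1.5, 0.6, 4.1]
grip_width: 0.0106
```

```bash
python3 - <<'E'
from st import *
for i in range(4):o,im=st()
cv2.imwrite("pics/w14.png",im);align(o,im,0)
for c in("scene","top"):
    camera(c)
    for t in("head_edge","yellow_slide_grip","timer","face_centre"):print(c,t,[np.round(d["location"],1).tolist() for d in mark_of(c,t)[:2]])
# head fixed? phase shift of the head's near end between first and last scene picture
a=cv2.imread("pics/scene0.png",0)[195:235,325:375].astype(np.float32);b=cv2.imread("pics/s13.png",0)[195:235,325:375].astype(np.float32)
print(cv2.phaseCorrelate(a,b,cv2.createHanningWindow((50,40),cv2.CV_32F)))
E
```

```text
13.5 Ftool [-0.0457 -4.2243 -1.0832] Mtool [ 0.0236 -0.0047 -0.1694] TCP in face mm [-3.5899 -0.6808  8.0432] 0.010915668856355526
13.65 Ftool [ 0.4363 -4.6558 -0.3173] Mtool [ 0.0129  0.0185 -0.1528] TCP in face mm [-3.5835 -0.6961  8.0493] 0.011158610004025543
13.8 Ftool [ 0.5433 -4.429  -0.1864] Mtool [ 0.0403  0.0214 -0.1358] TCP in face mm [-3.6109 -0.6703  8.0395] 0.010727350881965926
13.95 Ftool [ 0.2565 -4.1681 -0.3136] Mtool [ 0.0153 -0.0245 -0.137 ] TCP in face mm [-3.5843 -0.6935  8.0438] 0.01081484538830124
px top 176.57879871963848 176.7204829138531 LR 236.16600594648168 326.1970534069982 edge [np.float64(180.87755102040816), np.float64(180.91584158415841), np.float64(181.16666666666666)] sides 238.42234548335975 323.0477239353891
marks top x -43.96693532544229 z -27.28749425780613 25.838033877924595 mid -0.7247301899407681 slide far x -42.672318617366535 z -25.4326497312594 23.821461076406326 mid -0.8055943274265367 margin far 1.2946167080757576
scene head_edge [[354.4, 207.3]]
scene yellow_slide_grip [[227.9, 319.7]]
scene timer []
scene face_centre [[338.7, 186.1]]
top head_edge []
top yellow_slide_grip [[189.0, 279.9]]
top timer [[369.5, 249.1]]
top face_centre [[368.5, 246.0]]
((-0.4301365130035357, 0.8590330135529243), 0.8959791731834411)
```

```bash
python3 - <<'E'
import cv2,numpy as np
A=cv2.imread("pics/scene0.png",0).astype(np.float32);B=cv2.imread("pics/s13.png",0).astype(np.float32);B2=cv2.imread("pics/s8.png",0).astype(np.float32)
def pc(P,Q,r0,r1,c0,c1):
    (x,y),c=cv2.phaseCorrelate(P[r0:r1,c0:c1],Q[r0:r1,c0:c1],cv2.createHanningWindow((c1-c0,r1-r0),cv2.CV_32F));return round(x,2),round(y,2),round(c,2)
for n,b in(("foot",(205,240,300,325)),("head near-left edge",(190,215,315,350)),("head near corner",(197,222,335,365)),("head left",(183,205,303,330)),("slide y",(300,350,210,255))):
    print(n,"s0-s13",pc(A,B,*b),"s8-s13",pc(B2,B,*b))
E
```

```text
foot s0-s13 (0.57, 0.12, 1.06) s8-s13 (0.37, -0.19, 1.07)
head near-left edge s0-s13 (-0.19, 1.03, 0.96) s8-s13 (-0.1, 0.86, 1.0)
head near corner s0-s13 (-0.41, 1.24, 0.88) s8-s13 (-0.4, 1.33, 0.75)
head left s0-s13 (0.26, 0.48, 0.77) s8-s13 (0.24, 0.33, 0.88)
slide y s0-s13 (0.63, 0.03, 0.52) s8-s13 (0.24, 0.33, 0.61)
```

The face's own motion contaminates those boxes, so I'll look at the head directly, before and after pressing.

```bash
python3 - <<'E'
import cv2,numpy as np
A=cv2.imread("pics/s8.png");B=cv2.imread("pics/s13.png")
f=lambda i:cv2.resize(i[165:225,300:380],None,fx=5,fy=5,interpolation=cv2.INTER_CUBIC)
d=cv2.absdiff(cv2.GaussianBlur(A,(0,0),.7),cv2.GaussianBlur(B,(0,0),.7))
D=cv2.resize(np.clip(d[165:225,300:380]*2.,0,255).astype(np.uint8),None,fx=5,fy=5,interpolation=cv2.INTER_NEAREST)
cv2.imwrite("pics/c14.png",np.vstack([np.hstack([f(A),f(B)]),np.hstack([D,D*0])]))
a=cv2.imread("pics/scene0.png",0)
# lower outline of the white head: half-level row down columns
for c in range(312,366,6):
    r=[]
    for i in(a,A.max(2),B.max(2)):
        g=cv2.GaussianBlur(i,(0,0),.8)[180:232,c].astype(float);k=[j for j in range(len(g)-1) if g[j]>=185>g[j+1]]
        r.append(round(180+k[-1]+(g[k[-1]]-185)/(g[k[-1]]-g[k[-1]+1]),2) if k else None)
    print(c,r)
E
```

```text
312 [np.float64(195.07), np.float64(196.11), np.float64(196.15)]
318 [np.float64(198.89), np.float64(200.4), np.float64(200.47)]
324 [np.float64(202.33), np.float64(204.65), np.float64(204.69)]
330 [np.float64(204.78), np.float64(205.64), np.float64(205.67)]
336 [np.float64(211.2), np.float64(212.65), np.float64(212.73)]
342 [np.float64(216.0), np.float64(197.97), np.float64(200.59)]
348 [np.float64(219.5), np.float64(202.0), np.float64(204.56)]
354 [np.float64(230.33), None, None]
360 [np.float64(225.0), np.float64(226.25), np.float64(226.28)]
```

View pics/c14.png

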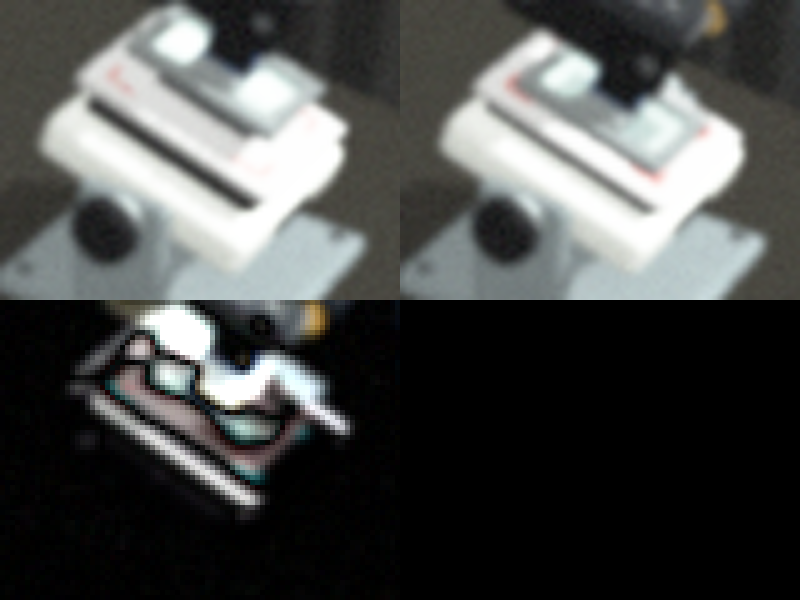

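The head outline has not moved (≤0.08 px between the two pictures). The dark gap under the face has narrowed evenly to about half. Handing in.

```bash
python3 -c "
from rig import *
print(get_obs()['time'],hand_in())"
```

```text
the job is handed in; nothing more can be done
14.5 None
```

I gripped the blue slide, tilted it to the face (16.4° slope, 8.8° yaw) and laid it inside the red marks. I pressed it in and handed in at 14.5 s, still gripping and holding it there.

**Last checks:**
- **Depth:** the force along the face normal was about 4.4 N. Allowing for the slide's weight, that means the face sank about 5.7 mm; the position estimate is about 6.3 mm. The two differ by about 0.6 mm, but both are near half-way and well short of the 12 mm stop.
- **Fit:** the slide is centred sideways to about 0.1 mm and its far edge is parallel to the marks. It looks about 0.3 mm up the slope. The lower marks could not be seen from the wrist camera, so the fit at that end is inferred from the far end.
- **Flush:** the moment on the tool hardly changed when pressing, and the gap under the face narrowed evenly along its length.
- **Reader tilt:** the white head's outline moved by no more than 0.08 px between hovering and pressing. A first image-shift check suggested about 1 px, but the moving face was in its boxes.
- **Other things:** the networks' marks for the yellow slide shifted 2–4 px between first and last pictures, about their own scatter. They missed or misplaced the timer at the end, so I have no final check on it. The dish and dropper were not rechecked. The arm's path did not go near any of these.

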